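# Find the hidden notch of the index head by feel and lock it

## Task

Turn the black bar knob on the blue index head clockwise, feeling for the hidden notch that clicks it into register, and leave it standing in that notch. Then push the red lock plunger fully home so the head is locked. Leave the other things lying on the table where they are.

Things in the scene. Friction and masses are not known exactly. Their poses are not given: they have to be found in the camera images.
- index_head: fixed round blue drum, 216 mm across, 34 mm high; origin under its centre, z up. The knob stands on its axis, the red plunger 80 mm from the axis on its own -y side. Even white graduations do not show the notch. Inside, a spring ball rides over two equal ribs of a ring that turns with the knob; the notch lies between the ribs, whose crests are 0.12 rad before and after it
- knob_grip (a point): point on the black knob's axis 77 mm above the table, mid-height of an upright bar 52 mm long (point x), 16 mm wide (point y), 31 mm high (top at 92 mm), above a round skirt 56 mm across with its top at 62 mm. A white line marks the +x half of the bar's top. z is up; the frame turns with the knob
- knob (a joint): turn in rad, growing clockwise from above, stops at 0 and 3.0, starts at 0 to 0.45; drag 0.04 N m. The one notch is hidden at 0.8 to 2.2, new each time. From 0.25 rad before it resistance jumps to about 0.2 N m, fades to nothing at the crest 0.12 rad before it, then turns into a pull of up to 0.2 N m toward the notch, also from beyond it. Let go within 0.08 rad of it, the knob settles in the notch
- lock_top (a point): centre of the top of the red plunger's mushroom cap, 26 mm across and 10 mm high, 59 mm above the table when up and 49 mm when home; z up
- lock_plunger (a joint): how far the red plunger is pushed down in m: 0 up (as it starts), 0.010 home. It takes about 3 N and stays where it is left. Its pin goes home only while the knob stands within about 0.04 rad of the notch; anywhere else it stops dead at about 0.0035. Once home it locks the knob
- squeegee_1: wooden squeegee, 110x165x31 mm, lying flat; origin under its centre
- tape_0: roll of pale masking tape, 86 mm across, 24 mm high, lying flat; origin under its centre
- cutter: grey snap-blade knife, 175 mm long, lying along y; origin under its centre
- screwdriver: screwdriver with red handle, 210 mm long, lying along y; origin under its centre
- wedge_0: small wooden wedge, 30x90x22 mm; origin under its centre
- bolt_1: loose steel bolt, 47 mm long; origin under its centre
- spare_knob_0: loose black lobed clamp knob, 47 mm across, 27 mm high, lying on the table (not part of the index head); origin under its centre

How it is judged:
At the end, for the whole second after the job is handed in: the red plunger is pushed home, at least 8.5 mm of its 10 mm down (possible only with the knob in its notch), and stays there; the knob is at rest (value of joint lock_plunger above 0.0085 m and velocity of joint knob below 0.05 rad/s); the robot touches nothing.
It fails at once if a loose thing on the table was shifted more than 30 mm (distance of any of squeegee_1, tape_0, cutter, screwdriver, wedge_0, bolt_1, spare_knob_0 from where it was at the start of the episode above 0.03 m).
It also fails if it takes over 72 s, if anything falls off the work surface, if the arm or the gripper's body presses on something with over 40 N, if the wrist force passes 120 N, or if a joint passes its speed limit or range.

## Robot

A 6-joint arm with a two-finger parallel gripper is mounted at the origin on a cart in front of the work surface, level with it; the furniture and walls round the work are solid. World frame = base frame: x ahead of the robot, y to its left, z up, the work surface at z = 0. Lengths are in m, angles in rad, forces in N, time in s.
With the tool pointing down it reaches from about 0.4 to 0.825 m from the base axis. Payload 7 kg.
Tool frame: the origin (TCP) lies on the centre line of the jaws, within the pads' length; the fingertips stand bot.tcp_to_tips ahead of it and the grasp point (between the pads) lies 8 mm behind it (bot.tcp_to_tips is the distance from the TCP to the fingertips, in m); z points along the fingers, y is the direction in which the jaws open and shut (so a half turn about z gives the same grasp; the last joint's range is limited). The gripper opens to 85 mm and grips with 20 to 120 N. Pads are 22 mm wide; open, the fingers measure 114 mm over their backs; the gripper's body (76 mm by 85 mm) begins 54 mm behind the grasp point. The pads swing forward as they close: fully open they stand 13 mm farther back than shut.
Start: joints at [-0.975, 0.359, 0.012, 0, -1.224, -0.288], TCP at [0.204, -0.643, 0.242] pointing down, gripper open.
Joint ranges: [-3.07, 3.07], [-1.43, 2.12], [-1.02, 1.25], [-3.03, 1.67], [-3.05, -0], [-3.03, 3.03]. Speed limits (rad/s): [2.39, 2.39, 3.01, 3.14, 3.14, 3.14].

## Interface

Orientations are given as a unit quaternion [w, x, y, z].
In Python, from station import bot gives the robot as it stands.
- The arm moves only by the tool jog_arm, never from a script. Its argument "plan" is a list of rows, each an object with "hand": the closure, from -1 (fully open) to 1 (shut); "slide": the shift along the tool's x, y, z scaled (see below), a list of three; "spin": the turn about the tool's z scaled (see below). A call has 1 to 10 rows; each row shifts and turns the commanded pose from where the row before left it, along the tool's axes as they then stand; what a row does not reach is not made up. The controller multiplies each number of a shift by 300 mm and each number of a turn by pi rad. A row lasts 1/12 s, in which the tool goes at most 41.7 mm and 7.16 degrees, less where a joint would pass 70% of its speed; a pose out of reach is approached as far as the arm can. A call with a number of a shift or a turn outside -1 to 1 is refused whole. A call with a gripper value outside its range is refused whole. The fingers move at their own pace and stop on an object; the grip force is fixed at half the most. Time passes only in rows, so rows that do not move let the fingers close. It gives the time, the measured TCP pose, the force and the opening at its end, in the units of the state.
- bot.read_state(): the state, without advancing time (a new reading comes with each control period).
- bot.camera(name): name is "side" or "top" or "wrist"; returns a dict with "frame" (400x640x3 uint8, red, green, blue), "fov_y" (degrees; the focal length in pixels is half the picture's height over the tangent of half this angle, whatever the lens; pixels are square), "cx", "cy" (the principal point, pixels), "R" (3x3) and "t" (3): a world point X has camera coordinates R X + t. Camera axes: x right, y down, z forward; pixel columns grow to the right and rows downward; lengths in m; the calibration is good to about 2 mm. A picture is of the moment at which its call begins. There is no depth.
- bot.sign_off(): hands the job in, once; it reports no verdict.
Trained networks look in a picture, given as the dict that the camera call returned (one of the last four; its "shot" number tells which), for a name from the list of things; names that differ only in an ending like _2 or _b are one class to them, and where a whole thing is asked for, a point or a joint stands for the part that bears it (a point fixed in the world has none). Each returns a list of dicts, best first, with "p" (0 to 1); they miss things now and then, are a little off and sometimes report something else, mostly with a low value. They report only what shows in the picture. A call takes as long as a camera call.
- bot.look_for(picture, label): "centre" ([row, column] in pixels, amid what is visible of it).
- bot.trace(picture, label): "mask" (400x640 bool, what is visible of it) and "centre" ([row, column] in pixels, amid what is visible of it).
The state is a dict: "time_s": time; "qpos": joint angles; "qvel": joint speeds; "effort": joint torques, N m; "tool_pos": TCP position; "orientation": TCP orientation; "contact_force": force on the tool from outside, world axes, zero at the start; "ft_torque": the same for the moment, N m; "opening": opening from 0.0 (shut) to 1.0 (fully open).
Only numpy, scipy, OpenCV 4.12 (cv2) and the standard library are available. Lean on these libraries where they do the work, as an engineer would, in place of code of your own. Each camera call takes 0.05 s, during which the arm holds its last target. There are 200 camera calls.

## Working session

There is one attempt and no reset: what is moved stays moved. The work goes in short steps, Python scripts to look and compute and a tool call to move; the robot and the scene stay as the last step left them, time stands still between calls to the robot, and variables do not carry over. Pictures are saved under pics/ and viewed, about 8 in all and at most 12, crops included, and the job is handed in when it is done.

Besides the shell and the picture viewer there is one more tool, called after "Request:" as name(argument=value, ...) on one line, values as JSON. jog_arm: Moves the arm, as the interface text tells. Its arguments: {"type":"object","properties":{"plan":{"type":"array"}},"required":["plan"]}

```bash
mkdir -p pics; cat > h.py <<'E'
from station import bot
import numpy as np, cv2
def save(p,n): cv2.imwrite(f'pics/{n}.png',p["frame"][:,:,::-1])
def world(p,rc,z):
    f=200/np.tan(np.radians(p["fov_y"])/2); R=np.array(p["R"]);t=np.array(p["t"])
    d=R.T@np.array([(rc[1]-p["cx"])/f,(rc[0]-p["cy"])/f,1]); c=-R.T@t
    return c+d*(z-c[2])/d[2]
def px(p,X):
    f=200/np.tan(np.radians(p["fov_y"])/2); v=np.array(p["R"])@X+np.array(p["t"])
    return [v[1]/v[2]*f+p["cy"],v[0]/v[2]*f+p["cx"]]
E
python3 - <<'E'
from h import *
print(bot.read_state(),bot.tcp_to_tips)
for n in ("top","side"):
    p=bot.camera(n); save(p,n)
    for l,z in (("index_head",.034),("knob_grip",.092),("lock_top",.059)):
        for d in bot.look_for(p,l)[:2]: print(n,l,d["p"],np.round(d["centre"]),world(p,d["centre"],z).round(4))
E
```

```text
{'time_s': 0.0, 'qpos': array([-9.74877645e-01,  3.59406828e-01,  1.10576084e-02, -3.38137284e-04,
       -1.22411532e+00, -2.88075833e-01]), 'qvel': array([ 0.00121641, -0.00089961, -0.00185163, -0.00029326, -0.00287927,
       -0.0011377 ]), 'effort': array([ 4.38610778e-04, -5.83318162e+01,  2.93423581e+01,  6.93665922e+00,
       -5.99253341e-03,  5.95854203e-05]), 'tool_pos': array([ 0.2043409 , -0.64283594,  0.2413524 ]), 'orientation': array([-2.13099298e-04, -1.53257411e-01,  9.88185936e-01,  8.21942480e-04]), 'contact_force': array([-0.06866351, -0.45262809, -0.20874124]), 'ft_torque': array([ 0.00905068, -0.02684554,  0.03410361]), 'opening': 0.9997692189313069} 0.011
top index_head 0.7 [200. 319.] [0.5487 0.0384 0.034 ]
top knob_grip 0.66 [196. 321.] [0.5495 0.0327 0.092 ]
side index_head 0.83 [219. 313.] [0.5359 0.0765 0.034 ]
side knob_grip 0.75 [198. 312.] [0.5445 0.0602 0.092 ]
```

View pics/top.png

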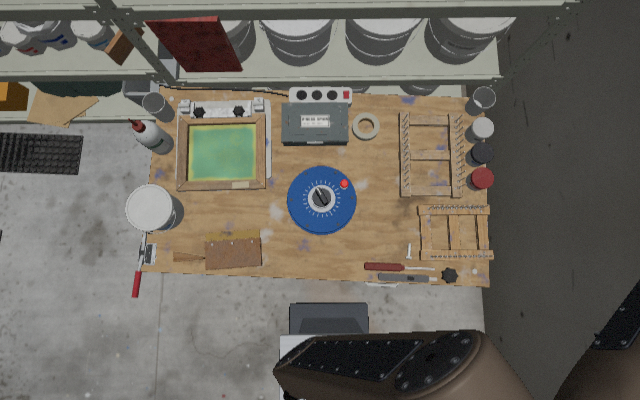

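View pics/side.png

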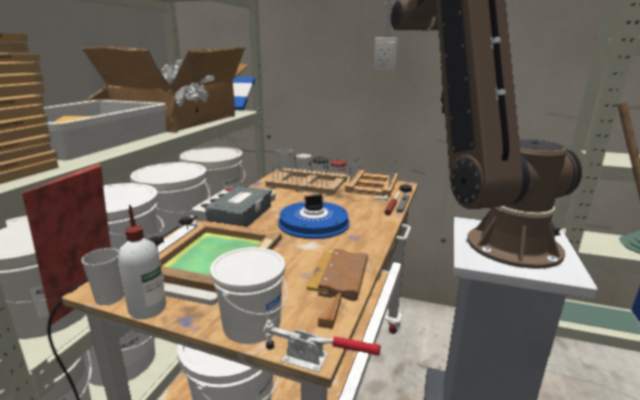

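The top view shows the head at px (row 200, col 321), the red plunger at (184, 344), and the bar's white line pointing up-left. The way to the head is clear above about 0.2 m. I'll refine these positions and plan a hover for a wrist view.

```bash
python3 - <<'E'
from h import *
p=bot.camera("top")
hsv=cv2.cvtColor(p["frame"],cv2.COLOR_RGB2HSV)
m=cv2.inRange(hsv,(100,120,60),(125,255,255)); m[:, :270]=0;m[:,370:]=0;m[:150]=0;m[250:]=0
c=np.argwhere(m); (cc,r)=cv2.minEnclosingCircle(c[:,::-1].astype(np.float32)); print(cc,r,world(p,cc[::-1],.034))
r1=cv2.inRange(hsv,(0,140,80),(8,255,255))|cv2.inRange(hsv,(172,140,80),(180,255,255)); c=np.argwhere(r1[170:200,330:360])+[170,330]
print(len(c),c.mean(0),world(p,c.mean(0),.057))
k=cv2.resize(p["frame"][160:240,280:360],(560,560),interpolation=cv2.INTER_CUBIC); cv2.imwrite('pics/k.png',k[:,:,::-1])
E
```

```text
(321.0723571777344, 199.94737243652344) 34.445068359375 [0.54724751 0.03281786 0.034     ]
49 [183.02040816 343.81632653] [ 0.59396543 -0.03519544  0.057     ]
```

Request:
jog_arm(plan=[{"hand": -1,"slide": [-0.085,0.091,-0.02],"spin": 0},{"hand": -1,"slide": [-0.085,0.091,-0.02],"spin": 0},{"hand": -1,"slide": [-0.085,0.091,-0.02],"spin": 0},{"hand": -1,"slide": [-0.085,0.091,-0.02],"spin": 0},{"hand": -1,"slide": [-0.085,0.091,-0.02],"spin": 0},{"hand": -1,"slide": [-0.085,0.091,-0.02],"spin": 0},{"hand": -1,"slide": [-0.085,0.091,-0.02],"spin": 0},{"hand": -1,"slide": [-0.085,0.091,-0.02],"spin": 0},{"hand": -1,"slide": [-0.085,0.091,-0.02],"spin": 0},{"hand": -1,"slide": [-0.085,0.091,-0.02],"spin": 0}])

```text
time_s: 1.28
tool_pos: [0.3651, -0.3042, 0.3029]
orientation: [0.0, -0.153, 0.988, -0.0]
contact_force: [0.7, 0.2, 0.4]
opening: 1.002
```

View pics/k.png

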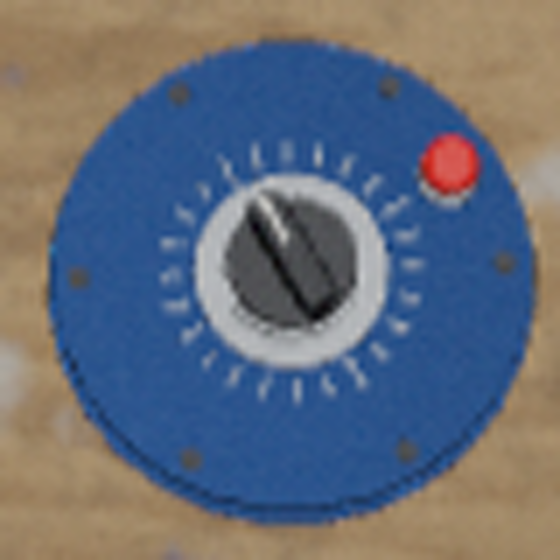

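The crop shows the plunger at (450,165) and the bar with its white line running towards the upper left, at about 0.57 rad world.

Request:
jog_arm(plan=[{"hand": -1,"slide": [-0.085,0.091,0],"spin": 0},{"hand": -1,"slide": [-0.085,0.091,0],"spin": 0},{"hand": -1,"slide": [-0.085,0.091,0],"spin": 0},{"hand": -1,"slide": [-0.085,0.091,0],"spin": 0},{"hand": -1,"slide": [-0.085,0.091,0],"spin": 0},{"hand": -1,"slide": [-0.085,0.091,0],"spin": 0},{"hand": -1,"slide": [-0.085,0.091,0],"spin": 0},{"hand": -1,"slide": [-0.085,0.091,0],"spin": 0},{"hand": -1,"slide": [-0.085,0.091,0],"spin": 0},{"hand": -1,"slide": [-0.085,0.091,0],"spin": 0}])

```text
time_s: 2.12
tool_pos: [0.5255, 0.0335, 0.3027]
orientation: [0.0, -0.153, 0.988, 0.0]
contact_force: [1.3, -1.5, 0.5]
opening: 1.0
```

Request:
jog_arm(plan=[{"hand": -1,"slide": [0,0,0],"spin": -0.0398},{"hand": -1,"slide": [0,0,0],"spin": -0.0398},{"hand": -1,"slide": [0,0,0],"spin": -0.0398},{"hand": -1,"slide": [0,0,0],"spin": -0.0398},{"hand": -1,"slide": [0,0,0],"spin": -0.0398},{"hand": -1,"slide": [0,0,0],"spin": -0.0398},{"hand": -1,"slide": [0,0,0],"spin": -0.0398},{"hand": -1,"slide": [0,0,0],"spin": -0.0398},{"hand": -1,"slide": [0,0,0],"spin": -0.0398},{"hand": -1,"slide": [0,0,0],"spin": -0.0398}])

```text
time_s: 2.95
tool_pos: [0.525, 0.0316, 0.3024]
orientation: [0.0, -0.705, 0.71, -0.0]
contact_force: [0.1, -0.8, -0.6]
opening: 1.0
```

Request:
jog_arm(plan=[{"hand": -1,"slide": [0,0,0],"spin": -0.0398},{"hand": -1,"slide": [0,0,0],"spin": -0.0398},{"hand": -1,"slide": [0,0,0],"spin": -0.0398},{"hand": -1,"slide": [0,0,0],"spin": -0.0398},{"hand": -1,"slide": [0,0,0],"spin": -0.0398},{"hand": -1,"slide": [0,0,0],"spin": -0.0398},{"hand": -1,"slide": [0,0,0],"spin": -0.0398},{"hand": -1,"slide": [0,0,0],"spin": -0.0398},{"hand": -1,"slide": [0,0,0],"spin": -0.0398},{"hand": -1,"slide": [0,0,0],"spin": -0.0398}])

```text
time_s: 3.78
tool_pos: [0.525, 0.0316, 0.3025]
orientation: [-0.0, 0.987, -0.163, 0.0]
contact_force: [-0.0, -0.2, 0.7]
opening: 0.998
```

```bash
python3 - <<'E'
from h import *
s=bot.read_state(); print(s["qpos"].round(3),s["tool_pos"],s["orientation"])
p=bot.camera("wrist"); save(p,"w1")
for l,z in (("index_head",.034),("knob_grip",.092),("lock_top",.059)):
    for d in bot.look_for(p,l)[:1]: print(l,d["p"],np.round(d["centre"]),world(p,d["centre"],z).round(4))
E
```

```text
[ 0.433  0.076 -0.217 -0.    -1.278  0.81 ] [0.52504808 0.03159223 0.30246273] [-1.06771434e-04  9.86616083e-01 -1.63060354e-01  1.22742468e-04]
index_head 0.65 [137. 305.] [0.5582 0.0278 0.034 ]
knob_grip 0.92 [149. 303.] [0.5517 0.0312 0.092 ]
lock_top 0.89 [ 86. 350.] [ 0.5942 -0.0329  0.059 ]
```

View pics/w1.png

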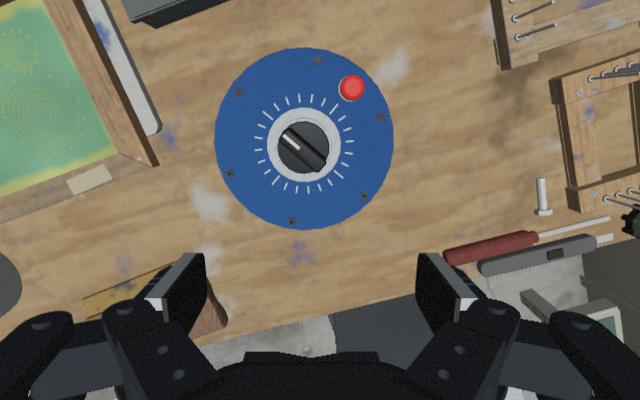

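The wrist view shows the drum centred at about (305,138), the cap at (352,88), and the white line from (283,133) to about (300,147).

```bash
cat >> h.py <<'E'
def homog(p,z):  # top view rectified at height z around knob, 0.5mm/px; col=+y left.. row up=+x
    c=np.array([0.549,0.032]); s=.06
    w=[np.array([c[0]+s*a,c[1]+s*b,z]) for a,b in ((1,1),(1,-1),(-1,-1),(-1,1))]
    src=np.float32([px(p,X)[::-1] for X in w]); dst=np.float32([[0,0],[480,0],[480,480],[0,480]])
    return cv2.warpPerspective(p["frame"],cv2.getPerspectiveTransform(src,dst),(480,480))
E
python3 - <<'E'
from h import *
p=bot.camera("wrist")
hsv=cv2.cvtColor(p["frame"],cv2.COLOR_RGB2HSV)
m=cv2.inRange(hsv,(100,120,60),(125,255,255)); m=cv2.morphologyEx(m,cv2.MORPH_OPEN,np.ones((3,3))); m[:, :200]=0;m[:,410:]=0;m[250:]=0
cs=max(cv2.findContours(m,cv2.RETR_EXTERNAL,cv2.CHAIN_APPROX_NONE)[0],key=cv2.contourArea)
W=np.float32([world(p,q[0][::-1],.034)[:2] for q in cs]); print(cv2.minEnclosingCircle(W))
cv2.imwrite('pics/r1.png',homog(p,.092)[:,:,::-1])
E
```

```text
((0.5506992936134338, 0.032014332711696625), 0.10227873921394348)
```

View pics/r1.png

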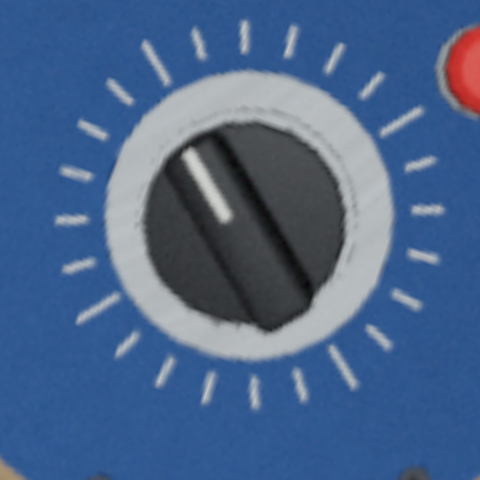

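Request:
jog_arm(plan=[{"hand": -1,"slide": [0,0,0],"spin": -0.0388},{"hand": -1,"slide": [0,0,0],"spin": -0.0388},{"hand": -1,"slide": [0,0,0],"spin": -0.0388},{"hand": -1,"slide": [0,0,0],"spin": -0.0388},{"hand": -1,"slide": [0,0,0],"spin": -0.0388},{"hand": -1,"slide": [0,0,0],"spin": -0.0388},{"hand": -1,"slide": [0,0,0],"spin": -0.0388},{"hand": -1,"slide": [0.076,0.042,0.12],"spin": 0},{"hand": -1,"slide": [0,0,0.12],"spin": 0},{"hand": -1,"slide": [0,0,0.12],"spin": 0}])

```text
time_s: 4.87
tool_pos: [0.5505, 0.0321, 0.1957]
orientation: [-0.0, 0.967, 0.255, 0.001]
contact_force: [0.3, 0.0, -0.6]
opening: 1.0
```

Request:
jog_arm(plan=[{"hand": -1,"slide": [0,0,0.1],"spin": 0},{"hand": -1,"slide": [0,0,0.1],"spin": 0},{"hand": -1,"slide": [0,0,0.04],"spin": 0},{"hand": -1,"slide": [0,0,0],"spin": 0}])

```text
time_s: 5.2
tool_pos: [0.5474, 0.0312, 0.1211]
orientation: [0.0, 0.967, 0.255, -0.003]
contact_force: [0.2, -0.0, -0.1]
opening: 1.001
```

```bash
python3 - <<'E'
from h import *
s=bot.read_state(); print(s["qpos"].round(3),s["tool_pos"],s["orientation"])
p=bot.camera("wrist"); save(p,"w2")
for z in (.092,.062): print(px(p,np.r_[s["tool_pos"][:2],z]))
E
```

```text
[ 4.140e-01  2.670e-01 -4.240e-01 -1.000e-03 -8.860e-01  1.673e+00] [0.54742255 0.03124783 0.12109677] [ 1.83288046e-04  9.66899377e-01  2.55138823e-01 -3.12110984e-03]
[np.float64(244.5940747809175), np.float64(313.280628594239)]
[np.float64(224.57837279838142), np.float64(312.954047237277)]
```

View pics/w2.png

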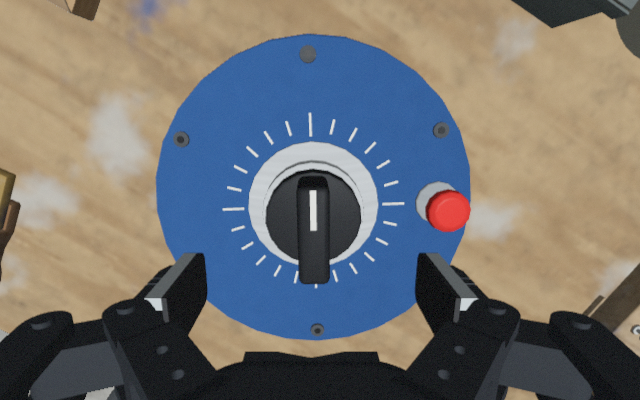

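The bar lines up with tool x at column 313. The inner end of its white line is at row ~230, so the axis sits a few mm ahead of the TCP projection at row 245.

```bash
python3 - <<'E'
from h import *
p=bot.camera("wrist"); s=bot.read_state(); print(s["tool_pos"],s["orientation"])
for c in ((177,313),(231,313),(283,313)): print(world(p,c,.092))
hsv=cv2.cvtColor(p["frame"],cv2.COLOR_RGB2HSV)
m=cv2.inRange(hsv,(100,120,60),(125,255,255)); m=cv2.morphologyEx(m,cv2.MORPH_OPEN,np.ones((3,3)))
cs=max(cv2.findContours(m,cv2.RETR_EXTERNAL,cv2.CHAIN_APPROX_NONE)[0],key=cv2.contourArea)
W=np.float32([world(p,q[0][::-1],.034)[:2] for q in cs])
# circle through outer rim only (far from fingers): robust fixed-radius fit
from scipy.optimize import least_squares
W=W[np.hypot(*(W-[.551,.032]).T)>.095]
print(len(W),least_squares(lambda v:np.hypot(*(W-v[:2]).T)-v[2],[.55,.03,.107],loss='soft_l1',f_scale=.001).x)
E
```

```text
[0.54980523 0.03191649 0.12477874] [ 2.45882657e-04  9.66655356e-01  2.56080649e-01 -2.53797695e-04]
[0.57792235 0.04835591 0.092     ]
[0.55429402 0.03484905 0.092     ]
[0.52953915 0.02069821 0.092     ]
805 [0.55077266 0.03313391 0.10121888]
```

Request:
jog_arm(plan=[{"hand": -1,"slide": [0.008,0,0.06],"spin": 0},{"hand": -1,"slide": [0,0,0.06],"spin": 0},{"hand": -1,"slide": [0,0,0.035],"spin": 0},{"hand": -1,"slide": [0,0,0],"spin": 0},{"hand": -1,"slide": [0,0,0],"spin": 0},{"hand": 1,"slide": [0,0,0],"spin": 0},{"hand": 1,"slide": [0,0,0],"spin": 0},{"hand": 1,"slide": [0,0,0],"spin": 0},{"hand": 1,"slide": [0,0,0],"spin": 0}])

```text
time_s: 6.05
tool_pos: [0.5519, 0.0333, 0.0787]
orientation: [-0.0, 0.966, 0.257, 0.001]
contact_force: [-0.2, 0.2, 0.0]
opening: 0.454
```

Request:
jog_arm(plan=[{"hand": 1,"slide": [0,0,0],"spin": 0},{"hand": 1,"slide": [0,0,0],"spin": 0},{"hand": 1,"slide": [0,0,0],"spin": 0},{"hand": 1,"slide": [0,0,0],"spin": 0}])

```text
time_s: 6.38
tool_pos: [0.5521, 0.0326, 0.0786]
orientation: [0.0, 0.966, 0.257, 0.0]
contact_force: [0.9, -4.3, 4.9]
opening: 0.177
```

```bash
cat > st.py <<'E'
from h import *
s=bot.read_state(); q=s["orientation"]
print(s["time_s"],"pos",s["tool_pos"].round(4),"psi",round(2*np.arctan2(q[2],q[1]),4),"F",np.array(s["contact_force"]).round(1),"T",np.array(s["ft_torque"]).round(3),"e6",s["effort"][5].round(3),"q6",s["qpos"][5].round(4),s["opening"])
E
python3 st.py
```

```text
6.3833 pos [0.5521 0.0326 0.0786] psi 0.5197 F [ 0.9 -4.3  4.9] T [-1.811 -0.275  0.021] e6 -0.008 q6 1.6758 0.17706130901407907
```

Gripped: the opening is about 15 mm, as expected for a 16 mm bar. Next I turn clockwise in 0.06 rad steps, reading the torque after each.

Request:
jog_arm(plan=[{"hand": 1,"slide": [0,0,0],"spin": 0.0064},{"hand": 1,"slide": [0,0,0],"spin": 0.0064},{"hand": 1,"slide": [0,0,0],"spin": 0.0064},{"hand": 1,"slide": [0,0,0],"spin": 0}])

```text
time_s: 6.72
tool_pos: [0.5521, 0.0326, 0.0786]
orientation: [0.0, 0.974, 0.227, 0.0]
contact_force: [1.6, -5.1, 5.4]
opening: 0.177
```

```bash
python3 st.py
```

```text
6.7167 pos [0.5521 0.0326 0.0786] psi 0.4581 F [ 1.6 -5.1  5.4] T [-2.048 -0.475 -0.047] e6 -0.307 q6 1.6142 0.17727726350668044
```

Request:
jog_arm(plan=[{"hand": 1,"slide": [0,0,0],"spin": 0.0064},{"hand": 1,"slide": [0,0,0],"spin": 0.0064},{"hand": 1,"slide": [0,0,0],"spin": 0.0064},{"hand": 1,"slide": [0,0,0],"spin": 0}])

```text
time_s: 7.05
tool_pos: [0.5521, 0.0325, 0.0786]
orientation: [0.0, 0.98, 0.198, 0.0]
contact_force: [1.3, -6.5, 5.2]
opening: 0.176
```

```bash
python3 st.py
```

```text
7.05 pos [0.5521 0.0325 0.0786] psi 0.3978 F [ 1.3 -6.5  5.2] T [-2.23  -0.597 -0.033] e6 -0.308 q6 1.5539 0.1763384154984245
```

Request:
jog_arm(plan=[{"hand": 1,"slide": [0,0,0],"spin": 0.0064},{"hand": 1,"slide": [0,0,0],"spin": 0.0064},{"hand": 1,"slide": [0,0,0],"spin": 0.0064},{"hand": 1,"slide": [0,0,0],"spin": 0}])

```text
time_s: 7.38
tool_pos: [0.5522, 0.0324, 0.0786]
orientation: [0.0, 0.986, 0.168, 0.0]
contact_force: [2.2, -6.7, 5.8]
opening: 0.17
```

```bash
python3 st.py
```

```text
7.3833 pos [0.5522 0.0324 0.0786] psi 0.3374 F [ 2.2 -6.7  5.8] T [-2.461 -0.688 -0.008] e6 -0.309 q6 1.4936 0.17042058130068982
```

Request:
jog_arm(plan=[{"hand": 1,"slide": [0,0,0],"spin": 0.0064},{"hand": 1,"slide": [0,0,0],"spin": 0.0064},{"hand": 1,"slide": [0,0,0],"spin": 0.0064},{"hand": 1,"slide": [0,0,0],"spin": 0}])

```text
time_s: 7.72
tool_pos: [0.5522, 0.0323, 0.0786]
orientation: [0.001, 0.99, 0.138, 0.0]
contact_force: [1.6, -7.7, 5.2]
opening: 0.174
```

```bash
python3 st.py
```

```text
7.7167 pos [0.5522 0.0323 0.0786] psi 0.2771 F [ 1.6 -7.7  5.2] T [-2.677 -0.77   0.005] e6 -0.31 q6 1.4333 0.17409275622651926
```

Request:
jog_arm(plan=[{"hand": 1,"slide": [0,0,0],"spin": 0.0064},{"hand": 1,"slide": [0,0,0],"spin": 0.0064},{"hand": 1,"slide": [0,0,0],"spin": 0.0064},{"hand": 1,"slide": [0,0,0],"spin": 0}])

```text
time_s: 8.05
tool_pos: [0.5522, 0.0322, 0.0786]
orientation: [0.001, 0.994, 0.108, 0.0]
contact_force: [3.0, -8.3, 4.6]
opening: 0.168
```

```bash
python3 st.py
```

```text
8.05 pos [0.5522 0.0322 0.0786] psi 0.2168 F [ 3.  -8.3  4.6] T [-2.793 -0.849 -0.021] e6 -0.311 q6 1.3729 0.1675956227057307
```

Request:
jog_arm(plan=[{"hand": 1,"slide": [0,0,0],"spin": 0.0064},{"hand": 1,"slide": [0,0,0],"spin": 0.0064},{"hand": 1,"slide": [0,0,0],"spin": 0.0064},{"hand": 1,"slide": [0,0,0],"spin": 0}])

```text
time_s: 8.38
tool_pos: [0.5522, 0.0322, 0.0786]
orientation: [0.001, 0.997, 0.078, 0.0]
contact_force: [3.0, -9.1, 4.8]
opening: 0.174
```

```bash
python3 st.py
```

```text
8.3833 pos [0.5522 0.0322 0.0786] psi 0.1565 F [ 3.  -9.1  4.8] T [-2.979 -0.999  0.014] e6 -0.312 q6 1.3126 0.1742565062304384
```

Request:
jog_arm(plan=[{"hand": 1,"slide": [0,0,0],"spin": 0.0064},{"hand": 1,"slide": [0,0,0],"spin": 0.0064},{"hand": 1,"slide": [0,0,0],"spin": 0.0064},{"hand": 1,"slide": [0,0,0],"spin": 0}])

```text
time_s: 8.72
tool_pos: [0.5523, 0.0321, 0.0786]
orientation: [0.001, 0.999, 0.048, 0.0]
contact_force: [3.3, -8.0, 5.3]
opening: 0.173
```

```bash
python3 st.py
```

```text
8.7167 pos [0.5523 0.0321 0.0786] psi 0.0962 F [ 3.3 -8.   5.3] T [-3.142 -1.058  0.02 ] e6 -0.313 q6 1.2523 0.1726308394759134
```

Request:
jog_arm(plan=[{"hand": 1,"slide": [0,0,0],"spin": 0.0064},{"hand": 1,"slide": [0,0,0],"spin": 0.0064},{"hand": 1,"slide": [0,0,0],"spin": 0.0064},{"hand": 1,"slide": [0,0,0],"spin": 0}])

```text
time_s: 9.05
tool_pos: [0.5523, 0.032, 0.0786]
orientation: [0.001, 1.0, 0.018, 0.0]
contact_force: [3.0, -9.8, 4.2]
opening: 0.17
```

```bash
python3 st.py
```

```text
9.05 pos [0.5523 0.032  0.0786] psi 0.0359 F [ 3.  -9.8  4.2] T [-3.437 -1.106 -0.011] e6 -0.313 q6 1.192 0.17045130779482726
```

Request:
jog_arm(plan=[{"hand": 1,"slide": [0,0,0],"spin": 0.0064},{"hand": 1,"slide": [0,0,0],"spin": 0.0064},{"hand": 1,"slide": [0,0,0],"spin": 0.0064},{"hand": 1,"slide": [0,0,0],"spin": 0}])

```text
time_s: 9.38
tool_pos: [0.5523, 0.0319, 0.0786]
orientation: [0.001, 1.0, -0.012, 0.0]
contact_force: [2.7, -10.8, 4.6]
opening: 0.176
```

```bash
python3 st.py
```

```text
9.3833 pos [0.5523 0.0319 0.0786] psi -0.0244 F [  2.7 -10.8   4.6] T [-3.597 -1.151  0.059] e6 -0.314 q6 1.1317 0.1758327736344208
```

Request:
jog_arm(plan=[{"hand": 1,"slide": [0,0,0],"spin": 0.0064},{"hand": 1,"slide": [0,0,0],"spin": 0.0064},{"hand": 1,"slide": [0,0,0],"spin": 0.0064},{"hand": 1,"slide": [0,0,0],"spin": 0}])

```text
time_s: 9.72
tool_pos: [0.5522, 0.0318, 0.0786]
orientation: [0.001, 0.999, -0.042, 0.0]
contact_force: [3.1, -11.8, 4.7]
opening: 0.177
```

```bash
python3 st.py
```

```text
9.7167 pos [0.5522 0.0318 0.0786] psi -0.0848 F [  3.1 -11.8   4.7] T [-3.753 -1.211 -0.073] e6 -0.315 q6 1.0714 0.17698352988695468
```

Request:
jog_arm(plan=[{"hand": 1,"slide": [0,0,0],"spin": 0.0064},{"hand": 1,"slide": [0,0,0],"spin": 0.0064},{"hand": 1,"slide": [0,0,0],"spin": 0.0064},{"hand": 1,"slide": [0,0,0],"spin": 0}])

```text
time_s: 10.05
tool_pos: [0.5523, 0.0317, 0.0786]
orientation: [0.001, 0.997, -0.073, 0.0]
contact_force: [3.7, -11.7, 4.2]
opening: 0.174
```

```bash
python3 st.py
```

```text
10.05 pos [0.5523 0.0317 0.0786] psi -0.1451 F [  3.7 -11.7   4.2] T [-3.954 -1.358 -0.064] e6 -0.315 q6 1.011 0.17382538196971611
```

Request:
jog_arm(plan=[{"hand": 1,"slide": [0,0,0],"spin": 0.0064},{"hand": 1,"slide": [0,0,0],"spin": 0.0064},{"hand": 1,"slide": [0,0,0],"spin": 0.0064},{"hand": 1,"slide": [0,0,0],"spin": 0}])

```text
time_s: 10.38
tool_pos: [0.5522, 0.0316, 0.0786]
orientation: [0.001, 0.995, -0.103, 0.0]
contact_force: [3.8, -12.1, 4.7]
opening: 0.175
```

```bash
python3 st.py
```

```text
10.3833 pos [0.5522 0.0316 0.0786] psi -0.2055 F [  3.8 -12.1   4.7] T [-4.151 -1.347  0.01 ] e6 -0.315 q6 0.9507 0.17549060536701555
```

Request:
jog_arm(plan=[{"hand": 1,"slide": [0,0,0],"spin": 0.0064},{"hand": 1,"slide": [0,0,0],"spin": 0.0064},{"hand": 1,"slide": [0,0,0],"spin": 0.0064},{"hand": 1,"slide": [0,0,0],"spin": 0}])

```text
time_s: 10.72
tool_pos: [0.5522, 0.0315, 0.0786]
orientation: [0.001, 0.991, -0.133, 0.0]
contact_force: [4.3, -11.7, 3.5]
opening: 0.171
```

```bash
python3 st.py
```

```text
10.7167 pos [0.5522 0.0315 0.0786] psi -0.2658 F [  4.3 -11.7   3.5] T [-4.31  -1.339 -0.012] e6 -0.315 q6 0.8904 0.1705351958675764
```

Request:
jog_arm(plan=[{"hand": 1,"slide": [0,0,0],"spin": 0.0064},{"hand": 1,"slide": [0,0,0],"spin": 0.0064},{"hand": 1,"slide": [0,0,0],"spin": 0.0064},{"hand": 1,"slide": [0,0,0],"spin": 0}])

```text
time_s: 11.05
tool_pos: [0.5522, 0.0315, 0.0786]
orientation: [0.001, 0.987, -0.162, 0.001]
contact_force: [3.6, -13.2, 3.5]
opening: 0.172
```

```bash
python3 st.py
```

```text
11.05 pos [0.5522 0.0315 0.0786] psi -0.3261 F [  3.6 -13.2   3.5] T [-4.482 -1.391 -0.056] e6 -0.315 q6 0.8301 0.17201282219079128
```

Request:
jog_arm(plan=[{"hand": 1,"slide": [0,0,0],"spin": 0.0064},{"hand": 1,"slide": [0,0,0],"spin": 0.0064},{"hand": 1,"slide": [0,0,0],"spin": 0.0064},{"hand": 1,"slide": [0,0,0],"spin": 0}])

```text
time_s: 11.38
tool_pos: [0.5522, 0.0313, 0.0786]
orientation: [0.001, 0.981, -0.192, 0.0]
contact_force: [4.3, -12.2, 3.8]
opening: 0.172
```

```bash
python3 st.py
```

```text
11.3833 pos [0.5522 0.0313 0.0786] psi -0.3864 F [  4.3 -12.2   3.8] T [-4.604 -1.472  0.005] e6 -0.315 q6 0.7698 0.17210636382002042
```

Request:
jog_arm(plan=[{"hand": 1,"slide": [0,0,0],"spin": 0.0064},{"hand": 1,"slide": [0,0,0],"spin": 0.0064},{"hand": 1,"slide": [0,0,0],"spin": 0.0064},{"hand": 1,"slide": [0,0,0],"spin": 0}])

```text
time_s: 11.72
tool_pos: [0.5521, 0.0313, 0.0786]
orientation: [0.001, 0.975, -0.222, 0.0]
contact_force: [4.2, -13.9, 4.4]
opening: 0.171
```

```bash
python3 st.py
```

```text
11.7167 pos [0.5521 0.0313 0.0786] psi -0.4467 F [  4.2 -13.9   4.4] T [-4.8   -1.454 -0.033] e6 -0.315 q6 0.7094 0.17076458038139564
```

Request:
jog_arm(plan=[{"hand": 1,"slide": [0,0,0],"spin": 0.0064},{"hand": 1,"slide": [0,0,0],"spin": 0.0064},{"hand": 1,"slide": [0,0,0],"spin": 0.0064},{"hand": 1,"slide": [0,0,0],"spin": 0}])

```text
time_s: 12.05
tool_pos: [0.5521, 0.0312, 0.0786]
orientation: [0.001, 0.968, -0.251, 0.0]
contact_force: [3.9, -13.9, 4.2]
opening: 0.172
```

```bash
python3 st.py
```

```text
12.05 pos [0.5521 0.0312 0.0786] psi -0.507 F [  3.9 -13.9   4.2] T [-4.942 -1.481 -0.052] e6 -0.315 q6 0.6492 0.1721625379936075
```

Request:
jog_arm(plan=[{"hand": 1,"slide": [0,0,0],"spin": 0.0064},{"hand": 1,"slide": [0,0,0],"spin": 0.0064},{"hand": 1,"slide": [0,0,0],"spin": 0.0064},{"hand": 1,"slide": [0,0,0],"spin": 0}])

```text
time_s: 12.38
tool_pos: [0.5521, 0.0311, 0.0786]
orientation: [0.001, 0.96, -0.28, 0.001]
contact_force: [3.7, -14.7, 4.1]
opening: 0.174
```

```bash
python3 st.py
```

```text
12.3833 pos [0.5521 0.0311 0.0786] psi -0.5674 F [  3.7 -14.7   4.1] T [-5.058 -1.478 -0.012] e6 -0.315 q6 0.5888 0.1744901026432422
```

Request:
jog_arm(plan=[{"hand": 1,"slide": [0,0,0],"spin": 0.0064},{"hand": 1,"slide": [0,0,0],"spin": 0.0064},{"hand": 1,"slide": [0,0,0],"spin": 0.0064},{"hand": 1,"slide": [0,0,0],"spin": 0}])

```text
time_s: 12.72
tool_pos: [0.552, 0.031, 0.0786]
orientation: [0.001, 0.951, -0.309, 0.001]
contact_force: [3.6, -14.9, 4.8]
opening: 0.171
```

```bash
python3 st.py
```

```text
12.7167 pos [0.552  0.031  0.0786] psi -0.6277 F [  3.6 -14.9   4.8] T [-5.215 -1.416 -0.029] e6 -0.314 q6 0.5285 0.17096777031153357
```

Request:
jog_arm(plan=[{"hand": 1,"slide": [0,0,0],"spin": 0.0064},{"hand": 1,"slide": [0,0,0],"spin": 0.0064},{"hand": 1,"slide": [0,0,0],"spin": 0.0064},{"hand": 1,"slide": [0,0,0],"spin": 0}])

```text
time_s: 13.05
tool_pos: [0.5519, 0.031, 0.0786]
orientation: [0.001, 0.941, -0.337, 0.0]
contact_force: [2.8, -14.8, 5.1]
opening: 0.173
```

```bash
python3 st.py
```

```text
13.05 pos [0.5519 0.031  0.0786] psi -0.688 F [  2.8 -14.8   5.1] T [-5.403 -1.345 -0.018] e6 -0.314 q6 0.4682 0.17340837356851085
```

Request:
jog_arm(plan=[{"hand": 1,"slide": [0,0,0],"spin": 0.0064},{"hand": 1,"slide": [0,0,0],"spin": 0.0064},{"hand": 1,"slide": [0,0,0],"spin": 0.0064},{"hand": 1,"slide": [0,0,0],"spin": 0}])

```text
time_s: 13.38
tool_pos: [0.5519, 0.0309, 0.0786]
orientation: [0.001, 0.931, -0.366, 0.0]
contact_force: [3.1, -15.7, 5.5]
opening: 0.176
```

```bash
python3 st.py
```

```text
13.3833 pos [0.5519 0.0309 0.0786] psi -0.7484 F [  3.1 -15.7   5.5] T [-5.491 -1.338  0.007] e6 -0.313 q6 0.4078 0.17550517820552905
```

Request:
jog_arm(plan=[{"hand": 1,"slide": [0,0,0],"spin": 0.0064},{"hand": 1,"slide": [0,0,0],"spin": 0.0064},{"hand": 1,"slide": [0,0,0],"spin": 0.0064},{"hand": 1,"slide": [0,0,0],"spin": 0}])

```text
time_s: 13.72
tool_pos: [0.5518, 0.0308, 0.0786]
orientation: [0.001, 0.919, -0.393, 0.0]
contact_force: [4.2, -15.7, 4.3]
opening: 0.172
```

```bash
python3 st.py; python3 -c "
from h import *
save(bot.camera('wrist'),'w3')"
```

```text
13.7167 pos [0.5518 0.0308 0.0786] psi -0.8087 F [  4.2 -15.7   4.3] T [-5.604 -1.306  0.036] e6 -0.312 q6 0.3475 0.1724002751614607
```

View pics/w3.png

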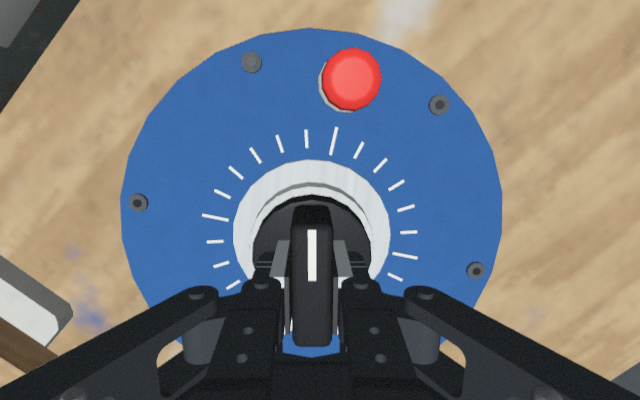

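The wrist view confirms the knob turns with the gripper: the bar stands between the pads at (312,255), white line on top, and the plunger is at (352,78). No rib felt so far. I'll relieve the side force a little and continue.

Request:
jog_arm(plan=[{"hand": 1,"slide": [0.004,0.004,0],"spin": 0.0064},{"hand": 1,"slide": [0,0,0],"spin": 0.0064},{"hand": 1,"slide": [0,0,0],"spin": 0.0064},{"hand": 1,"slide": [0,0,0],"spin": 0}])

```text
time_s: 14.1
tool_pos: [0.5518, 0.0306, 0.0786]
orientation: [0.0, 0.907, -0.421, 0.0]
contact_force: [0.2, -7.0, 5.3]
opening: 0.17
```

```bash
python3 st.py
```

```text
14.1 pos [0.5518 0.0306 0.0786] psi -0.8691 F [ 0.2 -7.   5.3] T [-2.543 -0.297 -0.047] e6 -0.305 q6 0.2902 0.1698372437465625
```

Request:
jog_arm(plan=[{"hand": 1,"slide": [0,0,0],"spin": 0.0064},{"hand": 1,"slide": [0,0,0],"spin": 0.0064},{"hand": 1,"slide": [0,0,0],"spin": 0.0064},{"hand": 1,"slide": [0,0,0],"spin": 0}])

```text
time_s: 14.43
tool_pos: [0.5517, 0.0305, 0.0786]
orientation: [0.0, 0.894, -0.448, 0.0]
contact_force: [0.9, -7.5, 6.0]
opening: 0.17
```

```bash
python3 st.py
```

```text
14.4333 pos [0.5517 0.0305 0.0786] psi -0.9293 F [ 0.9 -7.5  6. ] T [-2.647 -0.263 -0.018] e6 -0.305 q6 0.2299 0.1695376020850249
```

Request:
jog_arm(plan=[{"hand": 1,"slide": [0,0,0],"spin": 0.0064},{"hand": 1,"slide": [0,0,0],"spin": 0.0064},{"hand": 1,"slide": [0,0,0],"spin": 0.0064},{"hand": 1,"slide": [0,0,0],"spin": 0}])

```text
time_s: 14.77
tool_pos: [0.5516, 0.0305, 0.0786]
orientation: [0.001, 0.88, -0.475, 0.0]
contact_force: [-0.5, -7.5, 6.3]
opening: 0.175
```

```bash
python3 st.py
```

```text
14.7667 pos [0.5516 0.0305 0.0786] psi -0.9897 F [-0.5 -7.5  6.3] T [-2.748 -0.145 -0.054] e6 -0.304 q6 0.1695 0.17487189279319207
```

Request:
jog_arm(plan=[{"hand": 1,"slide": [0,0,0],"spin": 0.0064},{"hand": 1,"slide": [0,0,0],"spin": 0.0064},{"hand": 1,"slide": [0,0,0],"spin": 0.0064},{"hand": 1,"slide": [0,0,0],"spin": 0}])

```text
time_s: 15.1
tool_pos: [0.5516, 0.0304, 0.0786]
orientation: [0.001, 0.865, -0.501, 0.0]
contact_force: [-0.2, -7.9, 7.1]
opening: 0.173
```

```bash
python3 st.py
```

```text
15.1 pos [0.5516 0.0304 0.0786] psi -1.05 F [-0.2 -7.9  7.1] T [-2.79  -0.13  -0.003] e6 -0.304 q6 0.1092 0.17312217317570736
```

Request:
jog_arm(plan=[{"hand": 1,"slide": [0,0,0],"spin": 0.0064},{"hand": 1,"slide": [0,0,0],"spin": 0.0064},{"hand": 1,"slide": [0,0,0],"spin": 0.0064},{"hand": 1,"slide": [0,0,0],"spin": 0}])

```text
time_s: 15.43
tool_pos: [0.5515, 0.0303, 0.0786]
orientation: [0.001, 0.85, -0.527, 0.0]
contact_force: [-0.1, -7.4, 7.5]
opening: 0.171
```

```bash
python3 st.py
```

```text
15.4333 pos [0.5515 0.0303 0.0786] psi -1.1103 F [-0.1 -7.4  7.5] T [-2.864 -0.053  0.019] e6 -0.304 q6 0.0489 0.17136728905933796
```

Request:
jog_arm(plan=[{"hand": 1,"slide": [0,0,0],"spin": 0.0064},{"hand": 1,"slide": [0,0,0],"spin": 0.0064},{"hand": 1,"slide": [0,0,0],"spin": 0.0064},{"hand": 1,"slide": [0,0,0],"spin": 0}])

```text
time_s: 15.77
tool_pos: [0.5514, 0.0303, 0.0786]
orientation: [0.001, 0.834, -0.552, 0.0]
contact_force: [-0.0, -8.6, 7.1]
opening: 0.176
```

```bash
python3 st.py
```

```text
15.7667 pos [0.5514 0.0303 0.0786] psi -1.1707 F [-0.  -8.6  7.1] T [-2.907  0.048 -0.043] e6 -0.304 q6 -0.0114 0.175622136738447
```

Request:
jog_arm(plan=[{"hand": 1,"slide": [0,0,0],"spin": 0.0064},{"hand": 1,"slide": [0,0,0],"spin": 0.0064},{"hand": 1,"slide": [0,0,0],"spin": 0.0064},{"hand": 1,"slide": [0,0,0],"spin": 0}])

```text
time_s: 16.1
tool_pos: [0.5513, 0.0302, 0.0786]
orientation: [0.001, 0.816, -0.577, 0.0]
contact_force: [-0.2, -7.3, 7.0]
opening: 0.171
```

```bash
python3 st.py
```

```text
16.1 pos [0.5513 0.0302 0.0786] psi -1.231 F [-0.2 -7.3  7. ] T [-2.935  0.182  0.01 ] e6 -0.304 q6 -0.0717 0.17086005530745507
```

Request:
jog_arm(plan=[{"hand": 1,"slide": [0,0,0],"spin": 0.0064},{"hand": 1,"slide": [0,0,0],"spin": 0.0064},{"hand": 1,"slide": [0,0,0],"spin": 0.0064},{"hand": 1,"slide": [0,0,0],"spin": 0}])

```text
time_s: 16.43
tool_pos: [0.5512, 0.0302, 0.0786]
orientation: [0.001, 0.799, -0.602, 0.0]
contact_force: [-0.8, -7.6, 7.2]
opening: 0.173
```

```bash
python3 st.py
```

```text
16.4333 pos [0.5512 0.0302 0.0786] psi -1.2913 F [-0.8 -7.6  7.2] T [-2.958  0.275 -0.014] e6 -0.321 q6 -0.132 0.17319065543881518
```

Request:
jog_arm(plan=[{"hand": 1,"slide": [0,0,0],"spin": 0.0064},{"hand": 1,"slide": [0,0,0],"spin": 0.0064},{"hand": 1,"slide": [0,0,0],"spin": 0.0064},{"hand": 1,"slide": [0,0,0],"spin": 0}])

```text
time_s: 16.77
tool_pos: [0.5511, 0.0302, 0.0786]
orientation: [0.001, 0.78, -0.625, 0.0]
contact_force: [-1.6, -7.3, 8.0]
opening: 0.173
```

```bash
python3 st.py
```

```text
16.7667 pos [0.5511 0.0302 0.0786] psi -1.3513 F [-1.6 -7.3  8. ] T [-2.91   0.408  0.062] e6 -0.412 q6 -0.1922 0.17284612970318614
```

Request:
jog_arm(plan=[{"hand": 1,"slide": [0,0,0],"spin": 0.0064},{"hand": 1,"slide": [0,0,0],"spin": 0.0064},{"hand": 1,"slide": [0,0,0],"spin": 0.0064},{"hand": 1,"slide": [0,0,0],"spin": 0}])

```text
time_s: 17.1
tool_pos: [0.551, 0.0302, 0.0786]
orientation: [0.001, 0.761, -0.649, 0.0]
contact_force: [-2.0, -7.6, 6.7]
opening: 0.174
```

```bash
python3 st.py
```

```text
17.1 pos [0.551  0.0302 0.0786] psi -1.4119 F [-2.  -7.6  6.7] T [-2.93   0.477  0.018] e6 -0.294 q6 -0.2527 0.1742997726655745
```

The joint-6 effort now shows the first rib: -0.304, then -0.412, then -0.294. I'll go on in finer steps.

Request:
jog_arm(plan=[{"hand": 1,"slide": [0,0,0],"spin": 0.0048},{"hand": 1,"slide": [0,0,0],"spin": 0.0048},{"hand": 1,"slide": [0,0,0],"spin": 0}])

```text
time_s: 17.35
tool_pos: [0.551, 0.0302, 0.0786]
orientation: [0.001, 0.751, -0.66, 0.0]
contact_force: [-2.6, -7.5, 9.3]
opening: 0.17
```

```bash
python3 st.py
```

```text
17.35 pos [0.551  0.0302 0.0786] psi -1.4419 F [-2.6 -7.5  9.3] T [-2.952  0.569 -0.114] e6 -0.146 q6 -0.2826 0.16961049232537817
```

Request:
jog_arm(plan=[{"hand": 1,"slide": [0,0,0],"spin": 0.0048},{"hand": 1,"slide": [0,0,0],"spin": 0.0048},{"hand": 1,"slide": [0,0,0],"spin": 0}])

```text
time_s: 17.6
tool_pos: [0.5509, 0.0302, 0.0785]
orientation: [0.001, 0.741, -0.671, 0.0]
contact_force: [-1.7, -7.5, 8.8]
opening: 0.174
```

```bash
python3 st.py
```

```text
17.6 pos [0.5509 0.0302 0.0785] psi -1.4722 F [-1.7 -7.5  8.8] T [-2.882  0.65  -0.211] e6 -0.086 q6 -0.3128 0.17388385419501287
```

Request:
jog_arm(plan=[{"hand": 1,"slide": [0,0,0],"spin": 0.0048},{"hand": 1,"slide": [0,0,0],"spin": 0.0048},{"hand": 1,"slide": [0,0,0],"spin": 0}])

```text
time_s: 17.85
tool_pos: [0.5509, 0.0302, 0.0786]
orientation: [0.001, 0.731, -0.683, 0.0]
contact_force: [-1.9, -8.9, 8.9]
opening: 0.176
```

```bash
python3 st.py
```

```text
17.85 pos [0.5509 0.0302 0.0786] psi -1.5025 F [-1.9 -8.9  8.9] T [-2.929  0.758 -0.247] e6 -0.018 q6 -0.3431 0.17617814473848264
```

Request:
jog_arm(plan=[{"hand": 1,"slide": [0,0,0],"spin": 0.0048},{"hand": 1,"slide": [0,0,0],"spin": 0.0048},{"hand": 1,"slide": [0,0,0],"spin": 0}])

```text
time_s: 18.1
tool_pos: [0.5508, 0.0302, 0.0786]
orientation: [0.001, 0.721, -0.693, 0.0]
contact_force: [-2.0, -7.9, 8.3]
opening: 0.173
```

```bash
python3 st.py
```

```text
18.1 pos [0.5508 0.0302 0.0786] psi -1.5324 F [-2.  -7.9  8.3] T [-2.848  0.767 -0.088] e6 -0.182 q6 -0.373 0.17292851637768633
```

Request:
jog_arm(plan=[{"hand": 1,"slide": [0,0,0],"spin": 0.0048},{"hand": 1,"slide": [0,0,0],"spin": 0},{"hand": 1,"slide": [0,0,0],"spin": 0}])

```text
time_s: 18.35
tool_pos: [0.5508, 0.0302, 0.0786]
orientation: [0.001, 0.716, -0.698, 0.0]
contact_force: [-2.6, -6.9, 8.8]
opening: 0.18
```

```bash
python3 st.py
```

```text
18.35 pos [0.5508 0.0302 0.0786] psi -1.5462 F [-2.6 -6.9  8.8] T [-2.873  0.824  0.164] e6 -0.216 q6 -0.387 0.18020072652979466
```

Request:
jog_arm(plan=[{"hand": 1,"slide": [0,0,0],"spin": 0.0048},{"hand": 1,"slide": [0,0,0],"spin": 0},{"hand": 1,"slide": [0,0,0],"spin": 0}])

```text
time_s: 18.6
tool_pos: [0.5508, 0.0302, 0.0786]
orientation: [0.001, 0.71, -0.704, 0.0]
contact_force: [-3.5, -8.4, 9.3]
opening: 0.172
```

```bash
python3 st.py
```

```text
18.6 pos [0.5508 0.0302 0.0786] psi -1.5613 F [-3.5 -8.4  9.3] T [-2.904  0.842  0.132] e6 -0.174 q6 -0.4022 0.17170026786685816
```

Request:
jog_arm(plan=[{"hand": 1,"slide": [0,0,0],"spin": 0.0048},{"hand": 1,"slide": [0,0,0],"spin": 0},{"hand": 1,"slide": [0,0,0],"spin": 0}])

```text
time_s: 18.85
tool_pos: [0.5508, 0.0302, 0.0786]
orientation: [-0.001, -0.705, 0.709, -0.0]
contact_force: [-3.3, -7.5, 8.8]
opening: 0.173
```

```bash
python3 st.py
```

```text
18.85 pos [0.5508 0.0302 0.0786] psi 4.7067 F [-3.3 -7.5  8.8] T [-2.849  0.843  0.075] e6 -0.15 q6 -0.4173 0.17345914789175285
```

The torque changes sign near psi -1.535, which agrees with crest -1.41 minus 0.12. I'll back up about 0.035 rad, let go so the ball seats the knob, rise and look.

Request:
jog_arm(plan=[{"hand": 1,"slide": [0,0,0],"spin": -0.006},{"hand": 1,"slide": [0,0,0],"spin": -0.005},{"hand": 1,"slide": [0,0,0],"spin": 0},{"hand": 1,"slide": [0,0,0],"spin": 0}])

```text
time_s: 19.18
tool_pos: [0.5508, 0.0302, 0.0786]
orientation: [0.001, 0.717, -0.697, 0.0]
contact_force: [-3.5, -6.8, 8.3]
opening: 0.172
```

```bash
python3 st.py
```

```text
19.1833 pos [0.5508 0.0302 0.0786] psi -1.5416 F [-3.5 -6.8  8.3] T [-2.849  0.858  0.177] e6 -0.142 q6 -0.3824 0.1718089073540511
```

Request:
jog_arm(plan=[{"hand": -1,"slide": [0,0,0],"spin": 0},{"hand": -1,"slide": [0,0,0],"spin": 0},{"hand": -1,"slide": [0,0,0],"spin": 0},{"hand": -1,"slide": [0,0,0],"spin": 0},{"hand": -1,"slide": [0,0,0],"spin": 0},{"hand": -1,"slide": [0,0,0],"spin": 0},{"hand": -1,"slide": [0,0,-0.04],"spin": 0},{"hand": -1,"slide": [0,0,-0.12],"spin": 0},{"hand": -1,"slide": [-0.03,0,-0.12],"spin": 0},{"hand": -1,"slide": [0,0,0],"spin": 0}])

```text
time_s: 20.02
tool_pos: [0.5552, 0.042, 0.169]
orientation: [-0.004, 0.718, -0.696, 0.003]
contact_force: [1.0, -0.2, 0.7]
opening: 0.998
```

```bash
python3 st.py; python3 - <<'E'
from h import *
bot.camera("wrist");bot.camera("wrist");p=bot.camera("wrist"); save(p,"w4"); cv2.imwrite('pics/r4.png',homog(p,.092)[:,:,::-1])
for d in bot.look_for(p,"lock_top")[:1]: print(d["p"],d["centre"],world(p,d["centre"],.056))
s=bot.read_state(); print(s["tool_pos"],s["orientation"])
E
```

```text
20.0167 pos [0.5552 0.042  0.169 ] psi -1.5404 F [ 1.  -0.2  0.7] T [ 0.073 -0.24  -0.01 ] e6 -0.222 q6 -0.3997 0.998125139684273
0.58 [83.4, 252.4] [ 0.59268995 -0.0367418   0.056     ]
[0.5507563  0.04040625 0.16152689] [ 2.35593632e-04  7.17157382e-01 -6.96911137e-01 -3.17771795e-04]
```

View pics/r4.png

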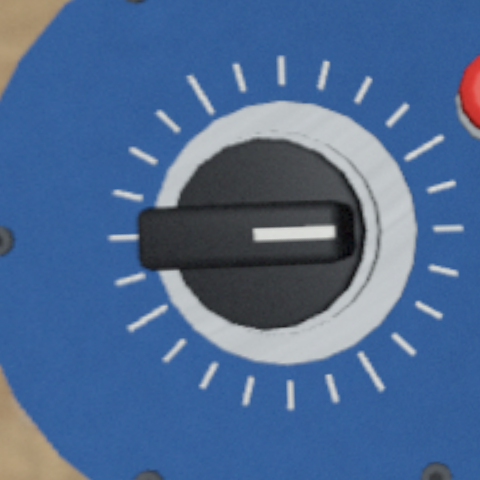

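The rectified view shows the bar lying along y: the white line from (252,235) to (336,232) gives psi ≈ -1.535, which matches the notch estimate. Now I go over the plunger with the fingers shut.

Request:
jog_arm(plan=[{"hand": 1,"slide": [0.085,-0.046,0],"spin": 0},{"hand": 1,"slide": [0.085,-0.046,0],"spin": 0},{"hand": 1,"slide": [0.085,-0.046,0],"spin": 0},{"hand": 1,"slide": [0,0,0.1],"spin": 0},{"hand": 1,"slide": [0,0,0.1],"spin": 0},{"hand": 1,"slide": [0,0,0],"spin": 0},{"hand": 1,"slide": [0,0,0],"spin": 0},{"hand": 1,"slide": [0,0,0],"spin": 0}])

```text
time_s: 20.88
tool_pos: [0.5952, -0.0348, 0.1026]
orientation: [0.0, 0.717, -0.697, 0.0]
contact_force: [0.5, 0.6, 0.2]
opening: -0.0
```

```bash
python3 st.py; python3 - <<'E'
from h import *
p=bot.camera("wrist"); save(p,"w5")
hsv=cv2.cvtColor(p["frame"],cv2.COLOR_RGB2HSV)
r1=cv2.inRange(hsv,(0,140,80),(8,255,255))|cv2.inRange(hsv,(172,140,80),(180,255,255)); n,l,st,c=cv2.connectedComponentsWithStats(r1)
for i in range(1,n):
    if st[i][4]>200: print(st[i],c[i],world(p,c[i][::-1],.057))
print(px(p,np.array([.594,-.0345,.059])))
E
```

```text
20.8833 pos [ 0.5952 -0.0348  0.1026] psi -1.5413 F [0.5 0.6 0.2] T [0.034 0.002 0.027] e6 0.0 q6 -0.2404 -0.00037971834711136355
[ 293  206   46   41 1392] [316.12643678 225.16307471] [ 0.59203657 -0.03799227  0.057     ]
[np.float64(232.4824516559559), np.float64(312.28319756198357)]
```

View pics/w5.png

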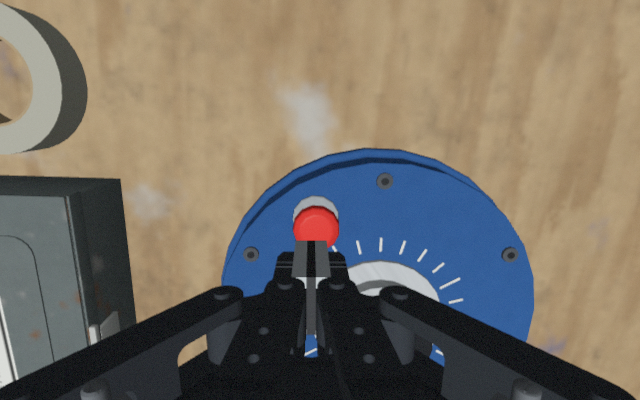

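The cap at (316,228) lies under the shut fingertips (expected at 312,232), so the position is good. Descending and pressing in steps.

Request:
jog_arm(plan=[{"hand": 1,"slide": [0.004,0.007,0.05],"spin": 0},{"hand": 1,"slide": [0,0,0.05],"spin": 0},{"hand": 1,"slide": [0,0,0],"spin": 0},{"hand": 1,"slide": [0,0,0],"spin": 0}])

```text
time_s: 21.27
tool_pos: [0.5932, -0.0358, 0.0732]
orientation: [-0.0, 0.717, -0.697, 0.0]
contact_force: [-0.7, -0.2, 0.3]
opening: 0.003
```

Request:
jog_arm(plan=[{"hand": 1,"slide": [0,0,0.006],"spin": 0},{"hand": 1,"slide": [0,0,0.007],"spin": 0},{"hand": 1,"slide": [0,0,0],"spin": 0}])

```text
time_s: 21.52
tool_pos: [0.5938, -0.0358, 0.0691]
orientation: [-0.001, 0.717, -0.697, 0.001]
contact_force: [1.1, 0.9, 1.6]
opening: -0.002
```

Request:
jog_arm(plan=[{"hand": 1,"slide": [0,0,0.006],"spin": 0},{"hand": 1,"slide": [0,0,0.006],"spin": 0},{"hand": 1,"slide": [0,0,0],"spin": 0}])

```text
time_s: 21.77
tool_pos: [0.5934, -0.036, 0.0647]
orientation: [-0.0, 0.717, -0.697, 0.0]
contact_force: [1.5, 0.1, 1.6]
opening: 0.001
```

Request:
jog_arm(plan=[{"hand": 1,"slide": [0,0,0.006],"spin": 0},{"hand": 1,"slide": [0,0,0.006],"spin": 0},{"hand": 1,"slide": [0,0,0],"spin": 0}])

```text
time_s: 22.02
tool_pos: [0.5927, -0.0362, 0.0605]
orientation: [0.0, 0.717, -0.697, -0.0]
contact_force: [1.0, 0.1, 0.9]
opening: 0.002
```

Request:
jog_arm(plan=[{"hand": 1,"slide": [0,0,0.006],"spin": 0},{"hand": 1,"slide": [0,0,0],"spin": 0},{"hand": 1,"slide": [0,0,0],"spin": 0}])

```text
time_s: 22.27
tool_pos: [0.5929, -0.0362, 0.06]
orientation: [-0.0, 0.717, -0.697, 0.0]
contact_force: [-2.7, 1.4, 11.3]
opening: 0.002
```

It stopped firmly at TCP z 0.060, tips at 49 mm, which is the home height. One more small press, then retreat and check.

Request:
jog_arm(plan=[{"hand": 1,"slide": [0,0,0.004],"spin": 0},{"hand": 1,"slide": [0,0,0],"spin": 0},{"hand": 1,"slide": [0,0,0],"spin": 0}])

```text
time_s: 22.52
tool_pos: [0.593, -0.0362, 0.0599]
orientation: [-0.0, 0.717, -0.697, 0.0]
contact_force: [-5.4, 1.3, 20.3]
opening: 0.004
```

Request:
jog_arm(plan=[{"hand": 1,"slide": [0,0,-0.04],"spin": 0},{"hand": 1,"slide": [0,0,-0.1],"spin": 0},{"hand": 1,"slide": [0,0,-0.12],"spin": 0},{"hand": 1,"slide": [-0.1,0,-0.12],"spin": 0},{"hand": 1,"slide": [-0.1,0,-0.1],"spin": 0},{"hand": 1,"slide": [-0.1,0,0],"spin": 0},{"hand": 1,"slide": [0,0,0],"spin": 0},{"hand": 1,"slide": [0,0,0],"spin": 0}])

```text
time_s: 23.18
tool_pos: [0.5896, 0.0512, 0.1973]
orientation: [0.0, 0.718, -0.696, -0.0]
contact_force: [-1.3, 0.6, -0.8]
opening: 0.0
```

```bash
python3 st.py; python3 - <<'E'
from h import *
p=bot.camera("wrist"); save(p,"w6")
hsv=cv2.cvtColor(p["frame"],cv2.COLOR_RGB2HSV)
r1=cv2.inRange(hsv,(0,140,80),(8,255,255))|cv2.inRange(hsv,(172,140,80),(180,255,255)); n,l,st,c=cv2.connectedComponentsWithStats(r1)
for i in range(1,n):
    if st[i][4]>200: print(st[i],c[i],world(p,c[i][::-1],.049))
E
```

```text
23.1833 pos [0.5896 0.0512 0.1973] psi -1.5401 F [-1.3  0.6 -0.8] T [-0.069  0.045 -0.005] e6 -0.223 q6 -0.3854 0.00034276035235659215
[295  61  32  34 850] [310.37647059  77.19764706] [ 0.59208345 -0.03510995  0.049     ]
```

View pics/w6.png

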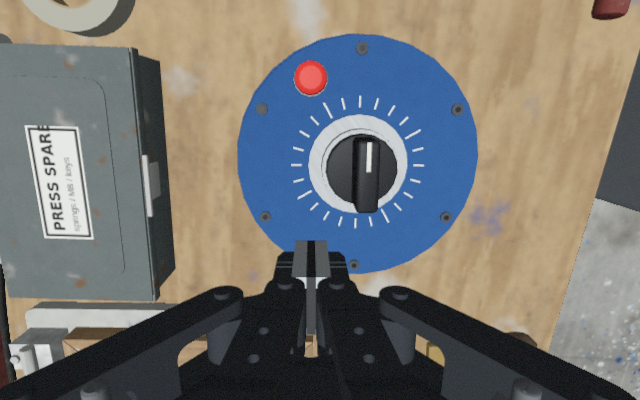

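The cap at (310,77) now sits low on the drum, its white collar mostly hidden. The knob stands unmoved at (367,170), and the arm is clear at z 0.20 with no contact.

```bash
python3 -c "
from station import bot
print(bot.sign_off())"
```

```text
the job is handed in; nothing more can be done
None
```

The knob is standing in its notch and the red plunger is pushed home, so the head is locked. I handed the job in at about 23 s; it returned no verdict.

- **Notch:** I turned the knob about 2.06 rad clockwise. Resistance rose, turned into a pull, and the torque changed sign near a tool angle of -1.535 rad. I went about 0.04 rad past that, backed up and let go. The camera then showed the bar at about -1.535 rad.
- **Plunger:** It went straight past the 3.5 mm false stop on light force. It stopped hard at a tip height of 49 mm, the home height, pressed to about 20 N. The last picture shows the cap low and the knob unmoved.
- **Arm:** It ended clear at z ≈ 0.20 m with contact force near zero.
- **Loose things:** I did not measure them at the end, but the arm only worked over the index head, well away from them.

**Disagreements:** The wrist torque was too noisy to show the first rib, so I relied on the joint-6 effort for that. Just before release the wrist torque still read +0.18 N m at -1.54 rad, which I put down to play in the jaws. Camera estimates of the knob axis differed by 2–4 mm, giving side loads of up to about 16 N while turning.

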